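# Show the back of a weld to the inspection camera with a mirror

### The arm

A 6-joint arm with a two-finger parallel gripper is mounted at the origin on the work surface. World frame = base frame: x ahead of the robot, y to its left, z up, the work surface at z = 0. Lengths are in mm, angles in rad, forces in N, time in s.
With the tool pointing down it reaches from about 350 to 925 mm from the base axis. Payload 6.4 kg.
Tool frame: the origin (TCP) lies where the fingers leave the gripper's body, on its centre line; the fingertips stand 73 mm ahead of it and the grasp point (between the pads) lies 54 mm ahead of it; z points along the fingers, y is the line along which they close (so a half turn about z gives the same grasp; the last joint's range is limited). The gripper opens to 85 mm and grips with 20 to 120 N. Pads are 22 mm wide; open, the fingers measure 114 mm over their backs; the gripper's body (76 mm by 85 mm) begins 54 mm behind the grasp point. The pads swing forward as they close: fully open they stand 13 mm farther back than shut.
Start: joints at [1.099, 0.245, 1.558, -0, 1.339, -0.174], TCP at [190.719, 621.402, 303.89] pointing down, gripper open.
Joint ranges: [-3.13, 3.13], [-1.02, 2.26], [0.13, 2.54], [-0.95, 4.09], [0.21, 2.88], [-2.74, 2.74]. Speed limits (rad/s): [2.57, 2.57, 3.14, 3.14, 3.14, 3.14].

### API

Orientations are given as a 3x3 rotation matrix whose columns are the frame's x, y, z axes.
In Python, from workcell import sense, imaging, ctrl gives the robot as it stands.
- The arm moves only by the shell command python3 -m handwheel 'ROWS' [FORCE]. ROWS is JSON, a list of rows, each a list of 5 numbers: the gripper's target within -1 to 1 (shut at 1, half-way at 0, fully open at -1), then the shift along the tool's x, y, z in cm, then the turn about the tool's z in degrees. A call has 1 to 12 rows; each row shifts and turns the commanded pose from where the row before left it, along the tool's axes as they then stand; what a row does not reach is not made up. A row lasts 1/8 s, in which the tool goes at most 62.5 mm and 10.7 degrees, less where a joint would pass 70% of its speed; a pose out of reach is approached as far as the arm can. A call with a gripper value outside its range is refused whole. The fingers move at their own pace and stop on an object; FORCE is the grip in N (left out, the last holds). Time passes only in rows, so rows that do not move let the fingers close. It gives the time, the measured TCP pose, the force, the opening and the grip force at its end, in the units of the state.
- sense(): the state, without advancing time (a new reading comes with each control period).
- imaging.read_camera(name): name is "scene" or "top" or "wrist"; returns a dict with "frame" (420x560x3 uint8, blue, green, red), "range_z" (420x560 float32, mm along the optical axis (not along the pixel's ray), 0 where there is no reading), "fx", "fy", "cx", "cy" (pixels), "k1" (the pictures are not rectified: a ray, as slopes to the right and down, at radius r is drawn at 1 + k1 r^2 times it, then the intrinsics apply), "world_from_camera" (4x4, takes a point from camera to world coordinates). Camera axes: x right, y down, z forward; pixel columns grow to the right and rows downward; lengths in mm; the calibration is good to about 2 mm. A picture is of the moment at which its call begins.
- ctrl.job_done(): hands the job in; it is judged then, once.
Trained networks look in a picture, given as the dict that the camera call returned (one of the last four; its "shot" number tells which), for a name from the list of things; names that differ only in an ending like _2 or _b are one class to them, and where a whole thing is asked for, a point or a joint stands for the part that bears it (a point fixed in the world has none). Each returns a list of dicts, best first, with "confidence" (0 to 1); they miss things now and then, are a little off and sometimes report something else, mostly with a low value. They report only what shows in the picture. A call takes as long as a camera call. They do not tell look-alikes from the thing itself.
- imaging.look_for(picture, thing): "rect" ([left, top, width, height] in pixels, round what is visible of it).
The state is a dict: "time": time; "joint_pos": joint angles; "joint_vel": joint speeds; "tau": joint torques, N m; "ee_pos": TCP position; "orientation": TCP orientation; "contact_force": force on the tool from outside, world axes, zero at the start; "torque": the same for the moment, N m; "width": opening from 0.0 (shut) to 1.0 (fully open); "grip_force": force on a finger pad.
Only numpy, scipy, OpenCV 4.12 (cv2) and the standard library are available. Lean on these libraries where they do the work, as an engineer would, in place of code of your own. Each camera call takes 0.05 s, during which the arm holds its last target. There are 200 camera calls.

### The job

Take the welded coupon from the plate rack and lower it edgewise, without dropping it, into the inspection stand's slot until it stands fully home with its chalk-crossed side away from the camera, then let it go. Then lift the inspection mirror from the torch rest and hold it over the ring scribed on the stand, where the camera is aimed, angled so that the camera, looking over the coupon into the glass, sees the chalk cross. Finish still holding the mirror steady there, touching nothing else with it, and leave the plain half plates, hammer and wire brush alone.

Things in the scene. Friction and masses are not known exactly. Their poses are not given: they have to be found in the camera images.
- stand: Fixed inspection stand: grey base plate 150 x 460 x 10 mm (y -145 to +315 mm), slotted steel block 135 x 50 mm with its top 46 mm above the bench, scribed ring, and camera on an 18 mm post at y +290 mm, 410 mm high. Origin: on the bench (z = 0) below the slot's middle; x along the slot, y across it from the ring side (-y) to the camera side (+y), z up.
- slot (a point): Middle of the slot's floor, 20 mm above the bench. The slot is closed at both ends, 107 mm long (stand x), 11 mm wide (stand y), 26 mm deep, open at the top with 5 mm chamfers. Axes as stand. The seated coupon's origin lies at this point.
- lens (a point): Middle of the camera's front lens, at stand (0, +240, +360) mm. The camera is fixed; it looks down at 36 degrees over the coupon's top edge, straight at spot.
- spot (a point): Point in the air at which the camera is aimed and focused: at stand (0, -110, +105) mm, straight above the middle of the 28 mm ring scribed on the base plate. The middle of the mirror's glass belongs here, within 22 mm. Axes as stand.
- facing_point (a point): Imaginary point on the stand at (0, +46, +122) mm; nothing is there. With the glass's middle at spot and the line square to the glass there passing within 20 mm (sideways and up or down) of this point, the glass halves the angle between the lens and a seated coupon's cross: the camera sees the cross. That direction is stand +y, raised 6.4 degrees.
- rack: Fixed plate rack: dark base 120 (x) x 220 (y) x 10 mm with three places for plates at y = -70, 0 and +70 mm, each between four 6 mm steel pins (at x = +-34 mm, tops 35 mm above the bench). Origin on the bench below its middle, z up, x along the plates. One place, which varies, holds the coupon, the others plain half plates; the cross faces rack -y, to the robot's right.
- coupon: Welded steel plate 100 (x) x 8 (y) x 80 (z) mm, about 0.5 kg, standing in the rack 10 mm above the bench. Origin: middle of its underside, z up. A dark weld bead up to 2 mm proud crosses both faces 40 mm up; the -y face is the back, with the chalk cross. Grip its thickness at the middle of its top edge, above the bead (tips over 46 mm up). Seated, its axes lie along the stand's.
- cross (a point): Middle of the white chalk (soapstone) cross, 25 mm across, on the coupon's -y face, at coupon (0, -5.5, +40) mm.
- blank_a: Plain unwelded half plate, 100 x 8 x 40 mm (half the coupon's height, no bead), standing in the rack. Leave it there. Origin: middle of its underside, z up.
- blank_b: Second plain half plate, as blank_a.
- torch_rest: Fixed torch rest: dark steel strip 110 (x) x 60 (y) x 5 mm with two upright ears, 5 mm thick and 34 mm wide, at x = +-40 mm, each with an open-topped notch 16 mm wide, floor 53 mm and tops 65 mm above the bench. The mirror's grip lies in the notches. Origin on the bench below its middle, z up, x along the mirror's grip.
- mirror: Inspection mirror, 0.135 kg: black square grip 14 x 14 x 100 mm, thin steel rod (x 50 to 120 mm), round mirror head on a joint at x = +122 mm. Origin: middle of the grip, 60 mm above the bench as it lies; x along the grip towards the head, z up. Take it across its sides (y) from above, between the rest's ears (75 mm clear).
- mirror_head (a joint): Tilt (rad) of the mirror head about mirror y. At 0 the glass faces along mirror +x; positive values tip its face up, towards mirror +z. The joint is stiff (0.06 N m of friction) and stays as set; it starts anywhere from -0.2 to 0.5. No need to turn it: the whole mirror can be pitched instead.
- glass (a point): Middle of the round mirror glass (68 mm across, in a 72 mm steel frame), 8 mm in front of the head's joint along the glass's own normal. Its axes are the head's: x is the normal, out of the reflecting face; y along mirror y.
- hammer: Hammer lying on the bench, wooden handle, about 300 mm long; leave it alone. Origin at its underside, near its middle.
- wire_brush: Wire brush lying on its side, wooden handle 250 x 28 mm; leave it alone. Origin at its underside, in its middle.
Things that resemble listed ones, but are neither listed nor needed, are in the scene too. Leave any red look-alike of the coupon alone.

How it is judged:
By the outcome, as a careful person would: the job done as asked, in the order asked, and still so for the second after the job is handed in, while the arm keeps its last pose, push and grip.
It also fails if it takes over 51 s, if anything falls off the work surface, if the arm or the gripper's body presses on something with over 40 N, if the wrist force passes 120 N, or if a joint passes its speed limit or range.

## Working session

There is one attempt and no reset: what is moved stays moved. The work goes in short steps, Python scripts to look and compute and a shell command to move; the robot and the scene stay as the last step left them, time stands still between calls to the robot, and variables do not carry over. Pictures are saved under pics/ and viewed, at most 10 in all, crops included, and the job is handed in when it is done.

```bash
ls; mkdir -p pics
python3 - <<'E'
from workcell import sense, imaging, ctrl
import cv2,pickle,numpy as np
s=sense();print(s)
for n in("scene","top"):
    p=imaging.read_camera(n);pickle.dump(p,open(n+'.pkl','wb'));cv2.imwrite(f'pics/{n}0.png',p['frame'])
    print(n,p['fx'],p['cx'],p['cy'],p['k1'],np.round(p['world_from_camera'],3).tolist())
    for t in("stand","rack","coupon","blank_a","torch_rest","mirror","mirror_head","hammer","wire_brush"):
        print(t,[(np.round(d['rect']).astype(int).tolist(),round(d['confidence'],2)) for d in imaging.look_for(p,t)[:4]])
E
```

```text
pics
{'time': 0.0, 'joint_pos': array([ 1.09890668e+00,  2.45835521e-01,  1.55905328e+00, -4.07476690e-06,
        1.33870216e+00, -1.74074202e-01]), 'joint_vel': array([-1.43522734e-06,  2.52041347e-04,  6.17860901e-04, -6.45168988e-04,
        1.45632413e-03, -5.66496483e-05]), 'tau': array([ 1.17233052e-03, -4.29510069e+01, -3.26133800e+01, -1.26770747e-04,
        5.30413163e-03,  4.71594348e-06]), 'ee_pos': array([190.51009873, 621.00129909, 302.74535816]), 'orientation': array([[-9.55979910e-01,  2.93430730e-01, -9.04839110e-04],
       [ 2.93431925e-01,  9.55978311e-01, -1.78171715e-03],
       [ 3.42196001e-04, -1.96879448e-03, -9.99998003e-01]]), 'contact_force': array([-0.06806056,  0.27431205, -0.52394708]), 'torque': array([-0.01173906, -0.00198749, -0.04288085]), 'grip_force': 0.0, 'width': 0.9975689823233395}
scene 455.90420630269756 278.63473387825223 206.49169807540943 -0.022219885094343673 [[0.759, 0.442, -0.478, 1432.426], [0.651, -0.519, 0.554, -948.924], [-0.003, -0.731, -0.682, 1392.316], [0.0, 0.0, 0.0, 1.0]]
stand [([267, 94, 100, 146], 0.9), ([187, 276, 31, 27
[... 366 characters left out ...]
[237, 276, 54, 48], 0.86), ([189, 256, 54, 55], 0.67)]
top 403.3764836883786 291.8283982889591 212.30893834472033 -0.07529016252008193 [[-0.02, -0.986, 0.168, 431.332], [-1.0, 0.018, -0.019, 3.438], [0.016, -0.168, -0.986, 1362.489], [0.0, 0.0, 0.0, 1.0]]
stand [([61, 207, 205, 62], 0.72)]
rack [([339, 220, 74, 48], 0.92)]
coupon [([426, 227, 38, 11], 0.72), ([389, 221, 13, 29], 0.52)]
blank_a [([365, 227, 15, 28], 0.41)]
torch_rest [([281, 252, 27, 34], 0.85)]
mirror [([273, 227, 27, 61], 0.8), ([62, 204, 204, 66], 0.38)]
mirror_head [([58, 205, 208, 62], 0.57), ([275, 228, 22, 7], 0.44)]
hammer [([218, 165, 74, 27], 0.83), ([275, 228, 28, 58], 0.24)]
wire_brush [([320, 180, 72, 13], 0.93)]
```

Run:
```python
import cv2,pickle
a=pickle.load(open('top.pkl','rb'))['frame'][150:300,40:480]
b=pickle.load(open('scene.pkl','rb'))['frame'][80:350,140:380]
cv2.imwrite('pics/a.png',cv2.resize(a,None,fx=1.8,fy=1.8,interpolation=cv2.INTER_CUBIC))
cv2.imwrite('pics/b.png',cv2.resize(b,None,fx=2.2,fy=2.2,interpolation=cv2.INTER_CUBIC))
```

```text
(no output)
```

View pics/a.png

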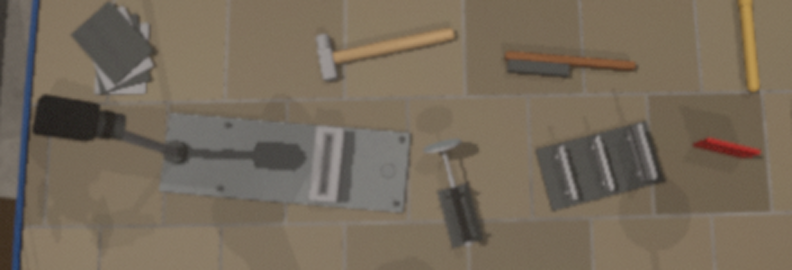

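View pics/b.png

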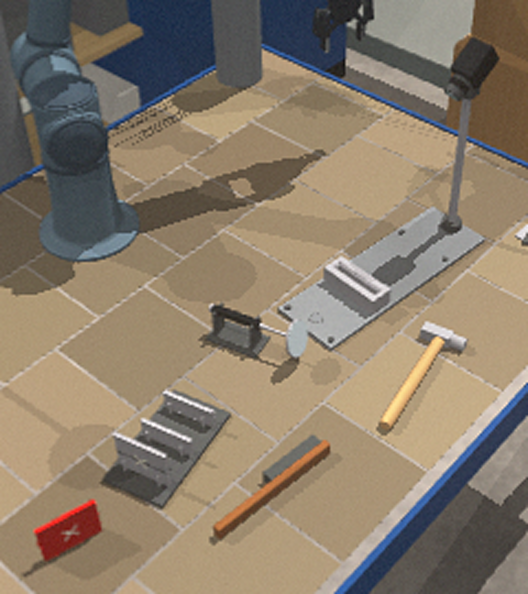

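The coupon (tall, with the cross and bead) is in the rack place nearest the red look-alike, at about px (645,152) in the top crop. The stand has its camera at left, and the mirror lies in the rest at (440–475,145–245). Next, coarse positions.

```bash
cat > h.py <<'E'
import numpy as np,cv2,pickle
from workcell import sense, imaging, ctrl
def rays(p,px):
    px=np.atleast_2d(np.float64(px)); d=(px-[p['cx'],p['cy']])/[p['fx'],p['fy']]; u=d.copy()
    for _ in range(20): u=d/(1+p['k1']*(u**2).sum(1,keepdims=True))
    return np.c_[u,np.ones(len(u))]
def onplane(p,px,z):   # pixel -> world at height z
    T=p['world_from_camera']; r=rays(p,px)@T[:3,:3].T; o=T[:3,3]
    return o+r*((z-o[2])/r[:,2])[:,None]
def cloud(p):          # HxWx3 world points, nan without reading
    H,W=p['range_z'].shape; v,u=np.mgrid[:H,:W]; T=p['world_from_camera']
    c=rays(p,np.c_[u.ravel(),v.ravel()])*p['range_z'].reshape(-1,1)
    w=c@T[:3,:3].T+T[:3,3]; w[p['range_z'].ravel()<=0]=np.nan
    return w.reshape(H,W,3)
def proj(p,w):
    T=p['world_from_camera']; c=(np.atleast_2d(w)-T[:3,3])@T[:3,:3]; u=c[:,:2]/c[:,2:]
    return u*(1+p['k1']*(u**2).sum(1,keepdims=True))*[p['fx'],p['fy']]+[p['cx'],p['cy']]
def snap(n,f=None):
    p=imaging.read_camera(n); 
    if f: pickle.dump(p,open(f+'.pkl','wb')); cv2.imwrite(f'pics/{f}.png',p['frame'])
    return p
def load(f): return pickle.load(open(f+'.pkl','rb'))
E
python3 - <<'E'
from h import *
p=load('top'); np.set_printoptions(precision=1,suppress=True)
c=lambda a:np.array(a)/1.8+[40,150]
print('stand corners',onplane(p,c([(167,113),(411,131),(405,211),(160,191)]),10))
print('slot',onplane(p,c([(324,163)]),46),'ring',onplane(p,c([(388,171)]),10))
print('rack',onplane(p,c([(538,149),(647,121),(664,182),(553,210)]),10))
print('rest',onplane(p,c([(439,190),(472,182),(484,241),(452,248)]),5))
w=cloud(p)
for n,a,b in(("rack",(540,120),(665,210)),("mir",(425,135),(485,250)),("slot",(305,125),(345,205))):
    (x0,y0),(x1,y1)=c([a,b]).astype(int); q=w[y0:y1,x0:x1].reshape(-1,3); print(n,'z pct',np.nanpercentile(q[:,2],[5,50,90,99]))
    h=q[q[:,2]>(60 if n=="rack" else 45)]; print(len(h),h.mean(0) if len(h) else'',np.ptp(h,axis=0) if len(h) else '')
p=snap('wrist','w0');T=p['world_from_camera'];s=sense();R=s['orientation'];print('cam in tool',R.T@(T[:3,3]-s['ee_pos']),R.T@T[:3,:3],p['fx'])
E
```

```text
stand corners [[669.6 521.3  10. ]
 [627.   57.5  10. ]
 [477.8  70.3  10. ]
 [521.9 528.3  10. ]]
slot [[565.9 214.9  46. ]] ring [[552.5 101.2  10. ]]
rack [[ 588.5 -180.5   10. ]
 [ 637.9 -391.3   10. ]
 [ 521.2 -416.4   10. ]
 [ 474.  -204.1   10. ]]
rest [[515.7   6.8   5. ]
 [529.4 -55.1   5. ]
 [420.  -74.6   5. ]
 [408.5 -15.3   5. ]]
rack z pct [-2.9  8.4 47.1 90.2]
158 [ 571.5 -362.2   82.2] [97.3 29.4 35.3]
mir z pct [-3.7  1.7 64.  89.1]
306 [512.4 -18.4  67.9] [191.6  83.8  53.5]
slot z pct [ 6.1 40.7 47.5 51.4]
269 [560.7 212.4  47.3] [138.4  58.4   9.2]
cam in tool [ 75.4  -0.3 -71.1] [[ 0.  -1.  -0.3]
 [ 1.   0.   0. ]
 [ 0.  -0.3  1. ]] 365.2388077186828
```

```bash
python3 -m handwheel '[[-1,-3.6,-4.6,0,0],[-1,-3.6,-4.6,0,0],[-1,-3.6,-4.6,0,0],[-1,-3.6,-4.6,0,0],[-1,-3.6,-4.6,0,0],[-1,-3.6,-4.6,0,0],[-1,-3.6,-4.6,0,0],[-1,-3.6,-4.6,0,0],[-1,-3.6,-4.6,0,0],[-1,-3.6,-4.6,0,0],[-1,-3.6,-4.6,0,0],[-1,-3.6,-4.6,0,0]]' 40 && python3 -m handwheel '[[-1,-3.6,-4.6,0,0],[-1,-3.6,-4.6,0,0],[-1,-3.6,-4.6,0,0],[-1,-3.6,-4.6,0,0],[-1,-3.6,-4.6,0,0],[-1,-3.6,-4.6,0,0],[-1,0,0,0,-9.8],[-1,0,0,0,-9.8],[-1,0,0,0,-9.8],[-1,0,0,0,0]]'
python3 - <<'E'
from h import *
p=snap('wrist','w1'); print(proj(p,[[571,-364,90],[555,-298,10]]))
E
```

```text
time: 2.55
ee_pos: [442.1, -35.1, 304.3]
orientation: [[-0.956, 0.294, 0.001], [0.294, 0.956, -0.0], [-0.001, 0.0, -1.0]]
contact_force: [0.4, 0.6, 0.1]
width: 0.999
grip_force: 0.0
time: 3.8
ee_pos: [567.3, -360.3, 303.8]
orientation: [[-0.977, -0.212, -0.0], [-0.212, 0.977, 0.0], [0.0, 0.0, -1.0]]
contact_force: [0.9, -0.1, 0.8]
width: 1.001
grip_force: 0.0
[[274.46761084 193.7645362 ]
 [342.06730112 171.53187612]]
```

View pics/w1.png

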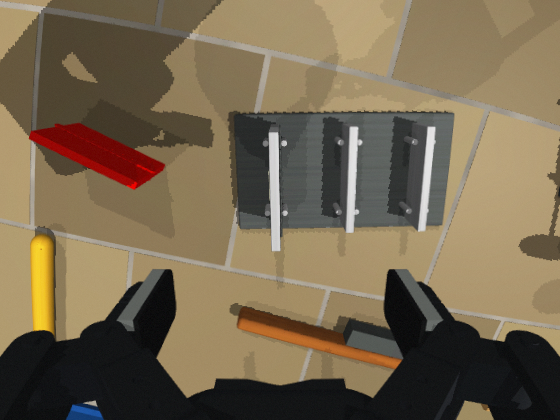

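The coupon's top edge runs from px (273,126) to (277,250). The half plates are at x≈350 and 425, and the open fingers show at the bottom.

```bash
cat >> h.py <<'E'
def edge(p,lo,hi,box):
    w=cloud(p); x0,y0,x1,y1=box; m=np.zeros(w.shape[:2],bool); m[y0:y1,x0:x1]=1
    m&=(w[...,2]>lo)&(w[...,2]<hi); q=w[m]; r=cv2.minAreaRect(q[:,:2].astype(np.float32))
    c,s,vt=np.linalg.svd(q[:,:2]-q[:,:2].mean(0),full_matrices=False); d=vt[0]*np.sign(vt[0][0])
    return q.mean(0),len(q),np.degrees(np.arctan2(d[1],d[0])),r
E
python3 - <<'E'
from h import *
p=load('w1')
print(edge(p,78,100,(255,110,295,265)))
a=onplane(p,[(273,126),(277,250)],90); print(a,np.linalg.norm(a[1]-a[0]),a.mean(0))
# bright-pixel line
g=p['frame'].min(2)[118:255,262:290]; v,u=np.nonzero(g>150); 
r=cv2.minAreaRect(np.c_[u+262,v+118].astype(np.float32));print(r)
print(onplane(p,[r[0]],90), onplane(p,cv2.boxPoints(r),90))
E
```

```text
(array([ 567.98432996, -364.8529462 ,   90.94824081]), 1210, np.float64(13.294045490331884), ((571.30908203125, -364.1072692871094), (100.56224060058594, 7.977161407470703), 13.29096508026123))
[[ 518.398967   -376.43391452   90.        ]
 [ 618.99556052 -351.52835539   90.        ]] 103.63378552267018 [ 568.69726376 -363.98113496   90.        ]
((278.02777099609375, 190.94247436523438), (118.13080596923828, 17.341087341308594), 89.18154907226562)
[[ 568.07776588 -361.68762045   90.        ]] [[ 523.62186351 -378.85908602   90.        ]
 [ 520.58391209 -365.823706     90.        ]
 [ 616.97334079 -342.79719058   90.        ]
 [ 620.34634943 -357.15100444   90.        ]]
```

```bash
python3 -m handwheel '[[-1,-0.3,-0.45,3,-1],[-1,0,0,5,0],[-1,0,0,5,0],[-1,0,0,3,0],[-1,0,0,1.1,0],[-1,0,0,0,0],[0,0,0,0,0],[1,0,0,0,0],[1,0,0,0,0],[1,0,0,0,0],[1,0,0,0,0]]' 60
```

```text
time: 5.22
ee_pos: [571.3, -364.2, 133.4]
orientation: [[-0.973, -0.231, 0.0], [-0.231, 0.973, -0.0], [-0.0, -0.0, -1.0]]
contact_force: [0.6, 0.5, 1.8]
width: 0.086
grip_force: 59.8
```

```bash
python3 -m handwheel '[[1,0,0,-2,0],[1,0,0,-4,0],[1,0,0,-5,0],[1,0,0,-4,9.2],[1,0,0,0,9.3],[1,0,0,0,0]]' && python3 -m handwheel '[[1,-0.2,3,0,0],[1,-0.2,5,0,0],[1,-0.2,5,0,0],[1,-0.2,5,0,0],[1,-0.2,5,0,0],[1,-0.2,5,0,0],[1,-0.2,5,0,0],[1,-0.2,5,0,0],[1,-0.2,5,0,0],[1,-0.2,5,0,0],[1,-0.3,5,0,0],[1,-0.4,4.4,0,0]]' && python3 -m handwheel '[[1,0,0,0,0],[1,0,0,0,0]]'
python3 - <<'E'
from h import *
p=snap('wrist','w2'); print(proj(p,[[564,212,46],[554,100,10]]))
E
```

```text
time: 5.98
ee_pos: [570.9, -363.7, 283.4]
orientation: [[-0.996, 0.088, -0.0], [0.088, 0.996, 0.0], [0.0, 0.0, -1.0]]
contact_force: [-0.8, 0.7, -5.0]
width: 0.084
grip_force: 59.3
time: 7.48
ee_pos: [648.9, 207.0, 281.5]
orientation: [[-0.996, 0.086, -0.003], [0.086, 0.996, -0.0], [0.003, -0.001, -1.0]]
contact_force: [0.8, 0.3, -4.1]
width: 0.088
grip_force: 59.3
time: 7.72
ee_pos: [649.1, 204.9, 281.7]
orientation: [[-0.996, 0.088, -0.002], [0.088, 0.996, -0.001], [0.002, -0.001, -1.0]]
contact_force: [-0.4, -0.3, -3.3]
width: 0.085
grip_force: 59.8
[[279.86961765  81.29374649]
 [156.44975444  83.81061775]]
```

View pics/w2.png

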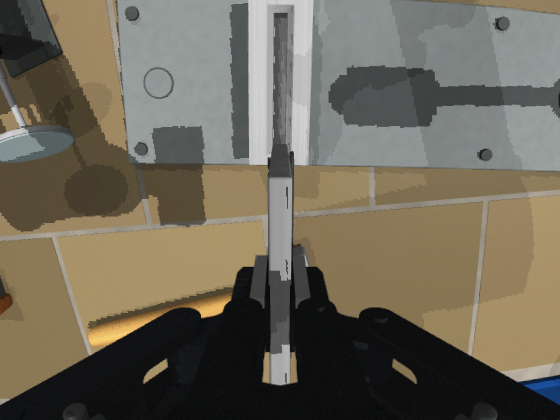

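The block (x 249–312) and its dark slot (x 273–293) line up with the held coupon (x 270–295). The ring is at (158,83). I'll use the depth to fix the slot pose.

Run:
```python
from h import *
np.set_printoptions(precision=2,suppress=True)
p=load('w2'); w=cloud(p)
m=np.zeros(w.shape[:2],bool); m[0:170,235:325]=1
b=w[m&(w[...,2]>43)&(w[...,2]<50)]; print(len(b),b[:,2].mean(),cv2.minAreaRect(b[:,:2].astype(np.float32)))
# side edges: outer walls from transitions per row, intensity-based slot edges at z=41..46
g=p['frame'].min(2).astype(float); L=[];Rr=[];O1=[];O2=[]
for v in range(20,145,4):
    z=w[v,:,2]; u=np.arange(560); k=np.where((z>43.5)&(z<50)&(u>235)&(u<325))[0]
    if len(k)<10: continue
    O1.append(w[v,k[0],:2]);O2.append(w[v,k[-1],:2]); gap=np.argmax(np.diff(k)); L.append(w[v,k[gap],:2]);Rr.append(w[v,k[gap+1],:2])
for n,E in zip(("outL","slotL","slotR","outR"),(O1,L,Rr,O2)):
    E=np.array(E); vx,vy,x0,y0=cv2.fitLine(E.astype(np.float32),cv2.DIST_HUBER,0,.01,.01).ravel()
    s=np.sign(vx);print(n,'yaw',np.degrees(np.arctan2(vy*s,vx*s)),'y at x=564',y0+(564-x0)*vy/vx)
# base plate corners edges: plate bottom edge and left edge, px estimates
q=w[(w[...,2]>6)&(w[...,2]<14)]; q=q[(q[:,0]>460)&(q[:,0]<680)]; r=cv2.minAreaRect(q[:,:2].astype(np.float32)); print(r)
ring=onplane(p,[(158.5,83)],10); print('ring',ring)
print('slot far/near ends',onplane(p,[(283,12)],46), w[160:170:2,262],w[160:170:2,302])
# coupon held
c=w[175:380,265:300].reshape(-1,3); c=c[(c[:,2]>225)&(c[:,2]<245)]; print(len(c),c.mean(0),cv2.minAreaRect(c[:,:2].astype(np.float32)))
```

```text
7660 46.69386400616042 ((567.0294189453125, 211.23727416992188), (50.69178009033203, 129.55014038085938), 84.37598419189453)
outL yaw -6.039369 y at x=564 187.01268
slotL yaw -5.9506607 y at x=564 204.19873
slotR yaw -6.0567236 y at x=564 218.85413
outR yaw -5.4856553 y at x=564 236.22047
((565.1300048828125, 222.29025268554688), (554.158203125, 154.39622497558594), 83.70295715332031)
ring [[553.5  102.01  10.  ]]
slot far/near ends [[511.88 218.95  46.  ]] [[626.44 191.43  47.19]
 [628.13 191.27  47.24]
 [629.8  191.11  47.48]
 [639.96 187.95   2.51]
 [642.11 187.69   1.61]] [[629.36 225.12  47.15]
 [631.12 225.01  46.85]
 [632.57 224.83  48.21]
 [643.68 226.81   0.69]
 [645.41 226.62   1.93]]
4880 [634.96 205.98 239.19] ((640.0838012695312, 206.24114990234375), (13.120594024658203, 82.14611053466797), 82.3906021118164)
```

Run:
```python
from h import *
p=load('w2'); s=sense(); X=s['orientation'][:,0]; t=s['ee_pos']
print(t,np.degrees(np.arctan2(X[1],-X[0])))
for k in(48,40,30): 
    q=t+X*k; q[2]=240.5; print(k,proj(p,q))
w=cloud(p)
for v in range(172,260,8):
    r=w[v,255:312]; k=np.where((r[:,2]>232)&(r[:,2]<250))[0]+255
    print(v,k.min() if len(k) else 0,k.max() if len(k) else 0, w[v,k].mean(0).round(1) if len(k) else '', p['frame'][v,262:300,1].tolist() if v in(188,212) else '')
```

```text
[649.25112092 204.35598256 281.96200901] 5.133293086569014
48 [[279.25983829 184.01756728]]
40 [[279.19058382 208.11229584]]
30 [[279.10818996 236.8983597 ]]
172 276 289 [599.3 210.  232.6] 
180 268 291 [600.4 208.8 239.5] 
188 268 291 [603.  208.6 239.7] [133, 133, 134, 119, 119, 103, 99, 122, 147, 151, 153, 152, 156, 157, 158, 157, 157, 158, 154, 156, 156, 156, 161, 162, 75, 72, 166, 165, 165, 167, 79, 67, 119, 119, 119, 118, 120, 117]
196 268 291 [605.7 208.4 239.4] 
204 268 291 [608.3 208.1 239.6] 
212 268 291 [611.  207.9 239.5] [132, 134, 133, 131, 133, 132, 85, 116, 147, 151, 153, 155, 155, 157, 157, 157, 157, 155, 155, 157, 157, 161, 159, 159, 162, 164, 166, 165, 165, 154, 63, 96, 143, 148, 149, 150, 134, 135]
220 268 291 [613.9 207.6 239.4] 
228 268 291 [616.7 207.4 239.4] 
236 268 291 [619.4 207.2 239.7] 
244 268 291 [622.4 206.9 239.3] 
252 268 291 [625.3 206.7 239.5]
```

```bash
python3 -m handwheel '[[1,4,0,0,0.6],[1,4.5,-0.1,0,0],[1,0,0,3,0],[1,0,0,4,0],[1,0,0,3,0],[1,0,0,0,0],[1,0,0,0,0]]'
python3 - <<'E'
from h import *
p=snap('wrist','w3'); cv2.imwrite('pics/w3c.png',cv2.resize(p['frame'][60:300,180:380],None,fx=2.5,fy=2.5)); print(sense()['ee_pos'])
E
```

```text
time: 8.65
ee_pos: [565.9, 211.8, 184.5]
orientation: [[-0.995, 0.101, 0.002], [0.101, 0.995, 0.0], [-0.002, 0.001, -1.0]]
contact_force: [0.8, 0.1, -4.2]
width: 0.084
grip_force: 59.9
[566.20926695 212.01185255 185.06768556]
```

View pics/w3c.png

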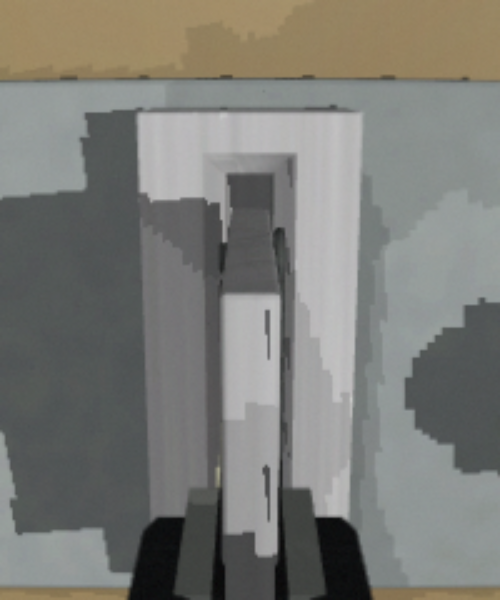

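The coupon sits centred above the slot (crop x≈250) and parallel to it. Inserting.

```bash
python3 -m handwheel '[[1,0.1,0,1,0],[1,0,0,0.8,0],[1,0,0,0.7,0],[1,0,0,0.6,0],[1,0,0,0.4,0],[1,0,0,0,0]]' 60
```

```text
time: 9.45
ee_pos: [563.8, 212.4, 147.5]
orientation: [[-0.995, 0.1, -0.001], [0.1, 0.995, -0.0], [0.001, -0.0, -1.0]]
contact_force: [0.3, -0.3, -4.2]
width: 0.085
grip_force: 59.9
```

```bash
python3 -m handwheel '[[1,0,0,0.2,0],[1,0,0,0.2,0],[1,0,0,0.05,0],[1,0,0,0,0]]'
```

```text
time: 9.95
ee_pos: [564.1, 212.4, 143.5]
orientation: [[-0.995, 0.1, 0.0], [0.1, 0.995, 0.0], [-0.0, 0.0, -1.0]]
contact_force: [-0.5, 0.5, -3.9]
width: 0.08
grip_force: 60.1
```

```bash
python3 -m handwheel '[[1,0,0,0.1,0],[1,0,0,0,0]]'; python3 -m handwheel '[[1,0,0,0.1,0],[1,0,0,0,0]]'
```

```text
time: 10.2
ee_pos: [564.1, 212.5, 143.4]
orientation: [[-0.995, 0.1, -0.0], [0.1, 0.995, -0.0], [0.0, -0.0, -1.0]]
contact_force: [-5.2, -1.2, 5.5]
width: 0.082
grip_force: 61.4
time: 10.45
ee_pos: [564.2, 212.6, 143.4]
orientation: [[-0.995, 0.1, -0.0], [0.1, 0.995, -0.0], [0.0, -0.0, -1.0]]
contact_force: [-7.7, -1.8, 11.3]
width: 0.085
grip_force: 62.4
```

```bash
python3 -m handwheel '[[0.5,0,0,-0.1,0],[0,0,0,0,0],[-0.5,0,0,0,0],[-1,0,0,0,0],[-1,0,0,-2,0],[-1,0,0,-4,0],[-1,0,0,-5,0],[-1,0,0,-5,0],[-1,-2.8,-3.8,0,0],[-1,-2.8,-3.8,0,0],[-1,-2.8,-3.8,0,0],[-1,-2.8,-3.8,0,0]]' && python3 -m handwheel '[[-1,-2.8,-3.8,0,10.2],[-1,0,0,0,10.2],[-1,0,0,0,10.2],[-1,0,0,0,10.2],[-1,0,0,0,10.2],[-1,0,0,0,10.2],[-1,0,0,0,10.2],[-1,0,0,0,10.2]]' && python3 -m handwheel '[[-1,0,0,0,10.2],[-1,0,0,0,10.2],[-1,0,0,0,10.2],[-1,0,0,0,10.2],[-1,0,0,0,10.2],[-1,0,0,0,10.2],[-1,0,0,0,10.2],[-1,0,0,0,10.2],[-1,0,0,5,0],[-1,0,0,5,0],[-1,0,0,0,0],[-1,0,0,0,0]]'
python3 - <<'E'
from h import *
p=snap('wrist','w4'); print(sense()['joint_pos'],proj(p,[[596,-10,60],[468,-35,60]]))
E
```

```text
time: 11.95
ee_pos: [660.9, 48.6, 304.3]
orientation: [[-0.995, 0.1, 0.002], [0.1, 0.995, -0.0], [-0.002, 0.0, -1.0]]
contact_force: [-0.5, 0.1, -0.5]
width: 0.998
grip_force: 0.0
time: 12.95
ee_pos: [684.3, 9.3, 304.2]
orientation: [[-0.04, 0.999, 0.002], [0.999, 0.04, -0.0], [-0.0, 0.002, -1.0]]
contact_force: [0.1, -0.0, -0.3]
width: 1.003
grip_force: 0.0
time: 14.45
ee_pos: [685.4, 9.2, 205.5]
orientation: [[0.981, 0.191, 0.004], [0.191, -0.981, -0.001], [0.004, 0.001, -1.0]]
contact_force: [0.6, 0.0, 0.6]
width: 1.002
grip_force: 0.0
[-1.51562656e-01  4.17536289e-01  1.52703698e+00  8.29238636e-06
  1.19133260e+00  1.22645321e+00] [[280.5965618  340.44410263]
 [280.18224549 464.13686899]]
```

View pics/w4.png

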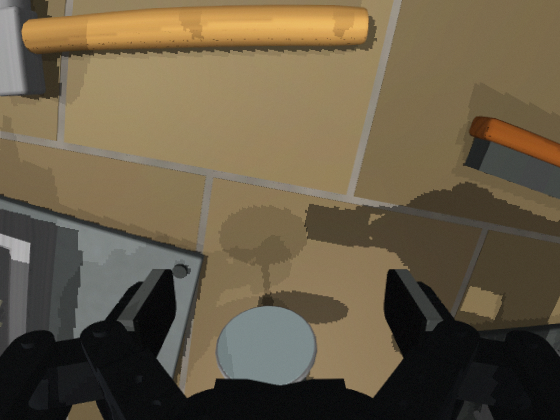

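The glass shows fully as an ellipse centred at about px (266,345). I'll fit a plane to its depth for the tilt.

```bash
cat >> h.py <<'E'
def glass(p,seed,ref,tol=4):
    """plane fit of the glass around pixel seed; ref: unit heading (deg) of mirror x"""
    w=cloud(p); g=p['frame'].astype(int); u,v=seed; col=np.median(g[v-5:v+6,u-5:u+6].reshape(-1,3),0)
    m=(np.abs(g-col).max(2)<30)&np.isfinite(w[...,2]); 
    n,lab=cv2.connectedComponents(m.astype(np.uint8),connectivity=4); m=lab==lab[v,u]
    m=cv2.erode(m.astype(np.uint8),np.ones((3,3)))>0; q=w[m]
    for _ in range(4):
        c=q.mean(0); nn=np.linalg.svd(q-c,full_matrices=False)[2][2]; d=np.abs((q-c)@nn); q=q[d<tol]
    h=np.array([np.cos(np.radians(ref)),np.sin(np.radians(ref)),0]); nn*=np.sign(nn@h)
    a=np.cross([0,0,1.],nn);a/=np.linalg.norm(a); b=np.cross(nn,a); A=(q-c)@np.c_[a,b]
    (x,y),rad=cv2.minEnclosingCircle(A.astype(np.float32)); ctr=c+a*x+b*y
    return dict(n=len(q),centre=ctr.round(1),rad=round(rad,1),ext=np.ptp(A,axis=0).round(1),elev=np.degrees(np.arcsin(nn[2])).round(2),head=np.degrees(np.arctan2(nn[1],nn[0])).round(2),rms=d.std().round(2))
E
python3 - <<'E'
from h import *
print(glass(load('w4'),(266,345),11))
E
```

```text
{'n': 5517, 'centre': array([5.942e+02, 2.000e-01, 6.460e+01]), 'rad': 34.6, 'ext': array([66.2, 64.6]), 'elev': np.float64(16.44), 'head': np.float64(14.07), 'rms': np.float64(0.37)}
```

```bash
python3 -m handwheel '[[-1,-2,0,-5,0],[-1,-5,0,0,0],[-1,-5,0,0,0],[-1,-5,0,0,0],[-1,-5,-0.1,0,0],[-1,0,0,0,0],[-1,0,0,0,0]]' 50
python3 - <<'E'
from h import *
p=snap('wrist','w5'); print(proj(p,[[468,-31,67]]))
E
```

```text
time: 15.38
ee_pos: [469.5, -32.2, 255.2]
orientation: [[0.982, 0.191, 0.005], [0.191, -0.982, -0.002], [0.005, 0.003, -1.0]]
contact_force: [-0.1, 0.5, 0.4]
width: 0.998
grip_force: 0.0
[[276.01468335 202.0926708 ]]
```

View pics/w5.png

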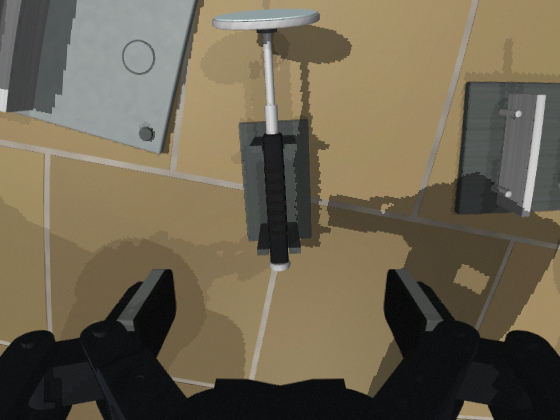

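The grip runs from about px (271,135) to (280,266), with the head at (266,20). The ears are at about (271,140) and (278,235).

Run:
```python
from h import *
np.set_printoptions(precision=2,suppress=True)
p=load('w5'); w=cloud(p)
m=np.zeros(w.shape[:2],bool); m[138:268,255:300]=1
q=w[m&(w[...,2]>56)&(w[...,2]<80)&(p['frame'].max(2)<90)]; print(len(q),np.median(q[:,2]),cv2.minAreaRect(q[:,:2].astype(np.float32)))
a=onplane(p,[(271,134),(280,266),(266,30),(275.3,200)],67);print(a)
d=a[0]-a[1];print(np.linalg.norm(d),np.degrees(np.arctan2(d[1],d[0])),(a[0]+a[1])/2); d=onplane(p,[(266.5,45)],62)-onplane(p,[(279.8,266)],62);print(np.degrees(np.arctan2(d[:,1],d[:,0])))
s=sense();print(s['ee_pos'],np.degrees(np.arctan2(s['orientation'][1,0],s['orientation'][0,0])))
```

```text
2853 67.94497243474774 ((465.53997802734375, -32.89189910888672), (100.61302947998047, 33.2786865234375), 11.273537635803223)
[[516.38 -18.02  67.  ]
 [417.28 -44.01  67.  ]
 [583.42  -1.82  67.  ]
 [469.48 -30.17  67.  ]]
102.45856226315497 14.692564890425535 [466.83 -31.01  67.  ]
[14.28]
[469.74 -32.16 254.76] 11.046650552435421
```

```bash
python3 -m handwheel '[[-1,-0.2,-0.15,3,-3.1],[-1,0,0,5,0],[-1,0,0,4,0],[-1,0,0,2.1,0],[-1,0,0,0,0],[0,0,0,0,0],[1,0,0,0,0],[1,0,0,0,0],[1,0,0,0,0],[1,0,0,0,0]]' 50
```

```text
time: 16.68
ee_pos: [466.2, -30.9, 112.0]
orientation: [[0.97, 0.244, 0.001], [0.244, -0.97, -0.0], [0.001, 0.001, -1.0]]
contact_force: [-1.8, 0.8, 4.7]
width: 0.157
grip_force: 49.4
```

```bash
python3 -m handwheel '[[1,0,0,-2,0],[1,0,0,-4,0],[1,0,0,-4,0],[1,0,0,0,-10],[1,0,0,0,-10],[1,0,0,0,-10],[1,0,0,0,-10],[1,0,0,0,-10],[1,0,0,0,-10],[1,0,0,0,-10],[1,3.3,3.7,0,0],[1,3.3,3.7,0,0]]' && python3 -m handwheel '[[1,0,0,0,0],[1,0,0,0,0]]'
python3 - <<'E'
from h import *
p=snap('wrist','w6'); s=sense(); R=s['orientation'];print(s['joint_pos'])
print(proj(p,[s['ee_pos']+R@[131,0,50]]))
E
```

```text
time: 18.18
ee_pos: [546.7, 27.9, 210.9]
orientation: [[0.103, 0.995, -0.001], [0.995, -0.103, -0.0], [-0.0, -0.0, -1.0]]
contact_force: [-0.2, -1.2, 0.2]
width: 0.151
grip_force: 49.0
time: 18.42
ee_pos: [545.4, 27.4, 210.5]
orientation: [[0.102, 0.995, -0.002], [0.995, -0.102, 0.0], [-0.0, -0.002, -1.0]]
contact_force: [0.8, 0.1, -0.8]
width: 0.155
grip_force: 49.2
[-1.57995750e-01  1.09288532e-01  1.89394570e+00 -2.21402330e-04
  1.13995000e+00 -5.52709350e-02]
[[279.42371105 -95.98688335]]
```

View pics/w6.png

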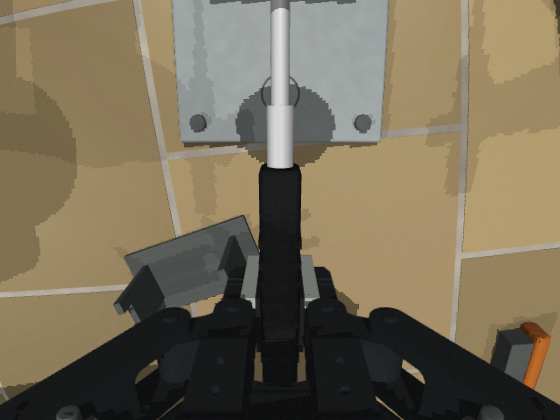

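The wrist view shows only the rod and grip, so the head is out of its view. I'll measure the head's back plane with the scene camera instead, as a baseline at the known 16.4°.

```bash
cat >> h.py <<'E'
def back(p):
    """plane of the head disc near its predicted place, seen from behind"""
    s=sense(); R=s['orientation']; c0=s['ee_pos']+R@[129,0,51]; w=cloud(p)
    d=w-c0; a=d@R[:,0]; l=np.abs(d@R[:,1]); z=d[...,2]
    m=(np.hypot(l,z)<38)&(a>-25)&(a<20)&(np.hypot(l,z)>9); q=w[m]; n0=len(q)
    for t in(8,5,3.5,3.5,3):
        c=q.mean(0); n=np.linalg.svd(q-c,full_matrices=False)[2][2]; e=np.abs((w[m]-c)@n); q=w[m][e<t]
    n*=np.sign(n@R[:,0]); return dict(n0=n0,n=len(q),c=np.round(R.T@(q.mean(0)-s['ee_pos']),1),elev=np.degrees(np.arcsin(n[2])).round(1),head=np.degrees(np.arctan2(n[1],n[0])).round(1),rms=e[e<t].std().round(2),px=proj(p,c0).round())
E
python3 - <<'E'
from h import *
for i in range(2): print(back(snap('scene','s%d'%i)))
p=load('s0');u,v=proj(p,sense()['ee_pos']+sense()['orientation']@[100,0,40])[0].astype(int)
cv2.imwrite('pics/s0c.png',cv2.resize(p['frame'][v-50:v+50,u-65:u+65],None,fx=6,fy=6))
E
```

```text
{'n0': 81, 'n': 75, 'c': array([124.1,   3.8,  44.5]), 'elev': np.float64(16.8), 'head': np.float64(84.8), 'rms': np.float64(0.86), 'px': array([[293., 192.]])}
{'n0': 79, 'n': 68, 'c': array([124.9,   3.6,  46.7]), 'elev': np.float64(15.5), 'head': np.float64(85.2), 'rms': np.float64(0.79), 'px': array([[293., 192.]])}
```

View pics/s0c.png

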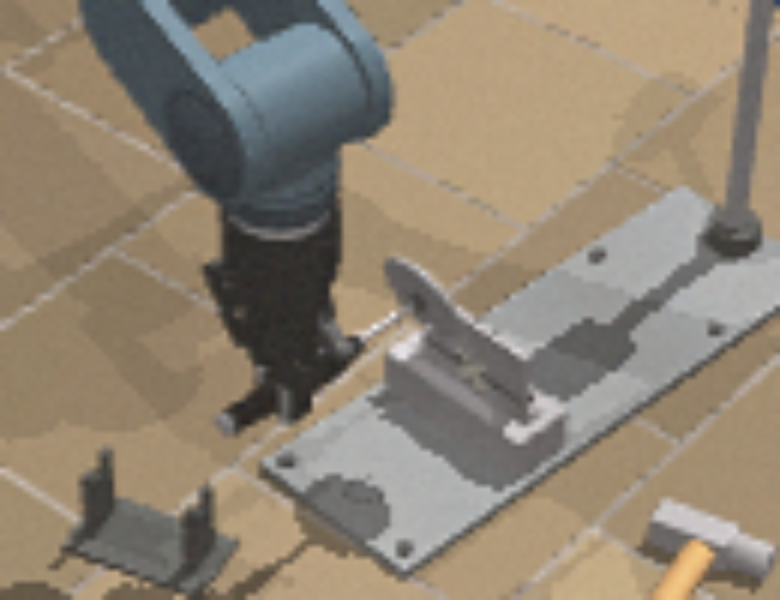

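Cleanly held, with the coupon seated and its cross facing the mirror. Now I'll lower the head and nudge its bottom rim against the block's face, to bring the tilt from 16° to about 6°.

```bash
python3 -m handwheel '[[1,0,0,4,0],[1,0,0,4,0],[1,0,0,1,0],[1,0.8,0,0,0],[1,0.6,0,0,0],[1,0,0,0,0],[1,0,0,0,0]]'; for i in 1; do :; done; python3 -m handwheel '[[1,0.3,0,0,0],[1,0,0,0,0]]'; python3 -m handwheel '[[1,0.2,0,0,0],[1,0,0,0,0]]'; python3 -m handwheel '[[1,0.2,0,0,0],[1,0,0,0,0]]'
```

```text
time: 19.45
ee_pos: [548.1, 41.4, 122.3]
orientation: [[0.102, 0.995, 0.002], [0.995, -0.102, -0.0], [-0.0, 0.002, -1.0]]
contact_force: [-0.2, -0.0, -2.2]
width: 0.155
grip_force: 49.1
time: 19.7
ee_pos: [547.9, 44.4, 121.4]
orientation: [[0.102, 0.995, 0.0], [0.995, -0.102, 0.0], [0.0, 0.0, -1.0]]
contact_force: [0.1, -0.0, -1.7]
width: 0.153
grip_force: 49.1
time: 19.95
ee_pos: [548.2, 46.2, 121.4]
orientation: [[0.102, 0.995, 0.0], [0.995, -0.102, -0.0], [-0.0, 0.0, -1.0]]
contact_force: [-0.4, -1.1, -0.3]
width: 0.154
grip_force: 49.2
time: 20.2
ee_pos: [548.4, 48.2, 121.6]
orientation: [[0.102, 0.995, 0.0], [0.995, -0.102, -0.0], [-0.0, 0.0, -1.0]]
contact_force: [0.1, -2.2, 0.3]
width: 0.154
grip_force: 49.4
```

Run:
```python
from h import *
for i in range(2): print(back(snap('scene')),sense()['contact_force'].round(1))
```

```text
{'n0': 84, 'n': 70, 'c': array([125.6,   2.9,  46. ]), 'elev': np.float64(13.1), 'head': np.float64(83.8), 'rms': np.float64(0.76), 'px': array([[296., 206.]])} [-0.8 -2.4 -0.3]
{'n0': 89, 'n': 69, 'c': array([125.4,   3. ,  47.9]), 'elev': np.float64(13.3), 'head': np.float64(83.8), 'rms': np.float64(0.84), 'px': array([[296., 206.]])} [-1.  -2.6 -0.3]
```

```bash
python3 -m handwheel '[[1,0.2,0,0,0],[1,0.2,0,0,0],[1,0,0,0,0]]'
python3 - <<'E'
from h import *
for i in range(3): print(back(snap('scene')),sense()['contact_force'].round(1))
E
```

```text
time: 20.68
ee_pos: [548.7, 52.6, 121.3]
orientation: [[0.102, 0.995, 0.0], [0.995, -0.102, 0.001], [0.001, 0.0, -1.0]]
contact_force: [0.6, -1.4, -1.5]
width: 0.154
grip_force: 49.2
{'n0': 101, 'n': 75, 'c': array([125.8,   1.5,  48.4]), 'elev': np.float64(6.5), 'head': np.float64(83.1), 'rms': np.float64(0.8), 'px': array([[297., 205.]])} [-0.6 -0.7 -1.9]
{'n0': 105, 'n': 70, 'c': array([125.8,   0.9,  49.5]), 'elev': np.float64(7.9), 'head': np.float64(85.6), 'rms': np.float64(0.82), 'px': array([[297., 205.]])} [-0.5  1.2 -0.9]
{'n0': 102, 'n': 81, 'c': array([126.1,   1. ,  48.8]), 'elev': np.float64(5.5), 'head': np.float64(83.0), 'rms': np.float64(0.86), 'px': array([[297., 205.]])} [ 0.3  1.  -2. ]
```

```bash
python3 -m handwheel '[[1,-1.5,0,0,0],[1,-1.2,0,-2,0],[1,-2,0,-1.5,0],[1,-2,0,0,0],[1,-1.5,0,0,0],[1,0,0,0,0],[1,0,0,0,0],[1,0,0,0,0]]'
python3 - <<'E'
from h import *
O=np.array([564.6,211.5,0]);t=np.radians(-5.7);S=np.array([[np.cos(t),-np.sin(t),0],[np.sin(t),np.cos(t),0],[0,0,1]])
for i in range(3):
    p=snap('scene','s5'); b=back(p); print(b)
s=sense();print('glass stand',S.T@(s['ee_pos']+s['orientation']@[131.5,0,51]-O),s['ee_pos'])
p=snap('top'); w=cloud(p); ring=O+S@[0,-110,10]; print('top px ring',proj(p,ring))
u,v=proj(load('s5'),s['ee_pos']+s['orientation']@[131,0,50])[0].astype(int)
cv2.imwrite('pics/s5c.png',cv2.resize(load('s5')['frame'][v-50:v+50,u-65:u+65],None,fx=6,fy=6))
E
```

```text
time: 21.82
ee_pos: [540.2, -28.8, 156.0]
orientation: [[0.101, 0.995, -0.001], [0.995, -0.101, 0.0], [0.0, -0.001, -1.0]]
contact_force: [0.7, -0.7, -1.5]
width: 0.156
grip_force: 49.2
{'n0': 99, 'n': 84, 'c': array([125.8,   1.8,  49.3]), 'elev': np.float64(5.6), 'head': np.float64(84.3), 'rms': np.float64(0.78), 'px': array([[283., 208.]])}
{'n0': 104, 'n': 85, 'c': array([126.2,   1.1,  47.3]), 'elev': np.float64(5.1), 'head': np.float64(84.2), 'rms': np.float64(0.78), 'px': array([[283., 208.]])}
{'n0': 100, 'n': 86, 'c': array([125.9,   2.2,  49. ]), 'elev': np.float64(4.9), 'head': np.float64(85.2), 'rms': np.float64(0.85), 'px': array([[283., 208.]])}
glass stand [ 1.38637379e-02 -1.10106541e+02  1.05306447e+02] [540.35051669 -28.88958661 156.29824138]
top px ring [[255.3028862 244.6499385]]
```

View pics/s5c.png

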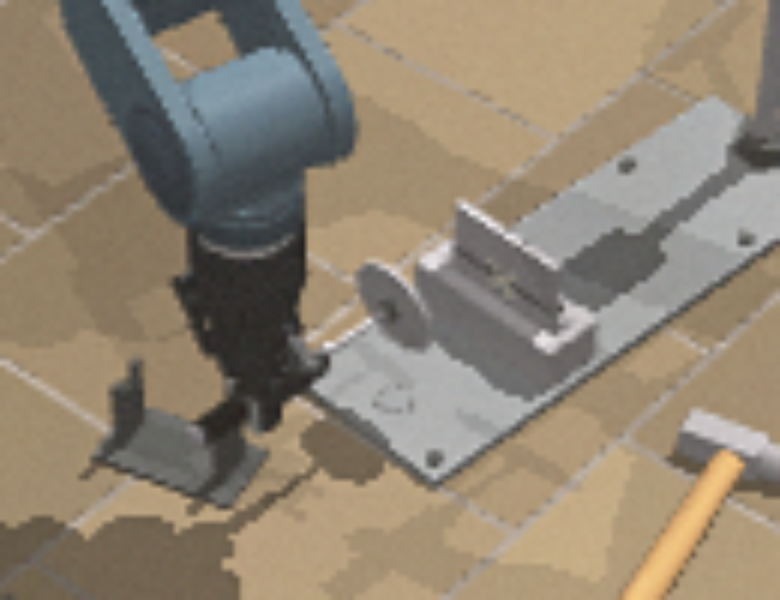

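The mirror hangs free above the ring at about (395,300), clear of the rest and the block. The coupon stands home with its cross towards the mirror. Handing in.

```bash
python3 -c "
from workcell import sense,ctrl
s=sense();print(s['time'],s['ee_pos'],s['contact_force'],s['grip_force']);print(ctrl.job_done())"
```

```text
22.025 [540.35843937 -28.93918693 156.32732517] [ 0.42620153 -0.52466499 -2.07564431] 49.21900749206543
the job is handed in; nothing more can be done
None
```

I handed the job in at 22.0 s (the result isn't reported back). The coupon is released fully home in the slot with its cross away from the camera, and the mirror is held clear over the ring, glass about 0.3 mm from the spot by calculation; I had pushed its head against the stand block to cut the tilt from 16° to 5–6.5° (6.4° wanted).

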